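# Take the nail cassette out of the frame joiner

## Robot

A 6-joint arm with a two-finger parallel gripper is mounted at the origin on the work surface. World frame = base frame: x ahead of the robot, y to its left, z up, the work surface at z = 0. Lengths are in mm, angles in rad, forces in N, time in s.
With the tool pointing down it reaches from about 300 to 775 mm from the base axis. Payload 14.6 kg.
Tool frame: the origin (TCP) lies on the centre line of the jaws, within the pads' length; the fingertips stand 22 mm ahead of it and the grasp point (between the pads) lies 3 mm ahead of it (manip.tcp_to_tips is the distance from the TCP to the fingertips, in mm); z points along the fingers, y is the direction in which the jaws open and shut (so a half turn about z gives the same grasp; the last joint's range is limited). The gripper opens to 94 mm and grips with 3 to 60 N. Pads are 16 mm wide; open, the fingers measure 119 mm over their backs; the gripper's body (75 mm by 177 mm) begins 78 mm behind the grasp point.
Start: joints at [-1.407, 0.3, 1.521, -0, 1.321, -0.067], TCP at [125.81, -535.408, 227.446] pointing down, gripper open.
Joint ranges: [-3.03, 3.03], [-0.79, 2.21], [0.23, 2.52], [-1.04, 4.18], [0, 3.07], [-2.55, 2.55]. Speed limits (rad/s): [2.22, 2.22, 2.57, 3.14, 3.14, 3.14].

## Interface

Orientations are given as [roll, pitch, yaw] about the fixed x, y, z axes, in that order (R = Rz(yaw) Ry(pitch) Rx(roll)).
In Python, from cell import manip, vision, workorder gives the robot as it stands.
- The arm moves only by the tool carry_out, never from a script. Its argument "deltas" is a list of rows, each a list of 3 entries, a list of its own where there are three numbers: the shift along the tool's x, y, z in cm, then the turn about the tool's z in degrees, then the opening, from 0 (shut) to 1 (fully open). A call has 1 to 20 rows; each row shifts and turns the commanded pose from where the row before left it, along the tool's axes as they then stand; what a row does not reach is not made up. A row lasts 1/12 s, in which the tool goes at most 41.7 mm and 7.16 degrees, less where a joint would pass 70% of its speed; a pose out of reach is approached as far as the arm can. A call with a gripper value outside its range is refused whole. The fingers move at their own pace and stop on an object; "grip_force" is the grip in N (left out, the last holds). Time passes only in rows, so rows that do not move let the fingers close. It gives the time, the measured TCP pose, the force and the opening at its end, in the units of the state.
- manip.read_state(): the state, without advancing time (a new reading comes with each control period).
- vision.camera(name): name is "scene" or "top" or "wrist"; returns (picture, depth): 384x512x3 uint8, red, green, blue; 384x512 float32, mm along the optical axis (not along the pixel's ray), 0 where there is no reading.
- vision.calibration(name): a dict with "mtx" (3x3 intrinsics, pixels), "distortion" ([k1, k2, p1, p2, k3] as OpenCV has them; the pictures are not rectified), "eye" and "orientation" of the camera in the world. Camera axes: x right, y down, z forward; pixel columns grow to the right and rows downward; lengths in mm; the calibration is good to about 2 mm. A picture is of the moment at which its call begins: read the wrist's pose just before it. calibration takes no time and is no camera call; for the wrist camera it gives the pose at the moment of the call.
- workorder.sign_off(): hands the job in, once; it reports no verdict.
The state is a dict: "clock": time; "joints": joint angles; "qd": joint speeds; "effort": joint torques, N m; "eef_pos": TCP position; "eef_rot": TCP orientation; "wrist_force": force on the tool from outside, world axes, zero at the start; "moment": the same for the moment, N m; "finger_gap": finger opening in mm.
Only numpy, scipy, OpenCV 4.12 (cv2) and the standard library are available. Lean on these libraries where they do the work, as an engineer would, in place of code of your own. Each camera call takes 0.05 s, during which the arm holds its last target.

## Task

The nail cassette has to come out of the frame joiner: press the feed lever down until its latch clicks in and it stays down by itself, let go of it, then pinch the cassette's two side catches fully in between the fingers and lift the cassette straight up out of its bay. Finish while still holding it by the pinched catches, upright and still, about a hand's width (10 cm) above where it sat and touching nothing but the fingers. Leave the spare cassette, the mouldings on the machine and the other things on the bench where they are.

Things in the scene. Friction and masses are not known exactly. Their poses are not given: they have to be found in the camera images.
- joiner: Bench frame joiner, a fixed grey machine. Origin: on the table under the middle of its cassette bay; z up, +y to its cabinet, -y to the feed lever, -x the side with the gauge. Bay deck 70 mm above the table; low guides beside the cassette reach 90 mm up and 31 mm out. Cabinet from y = +58 mm, its table and fences from +77 mm, 165 mm high; clamp head at y = +205 mm, 290 mm high.
- lever (a joint): Feed lever on an axle along machine x at y = -100 mm, 60 mm high. 0 = sprung up (12 deg above level), grows as it is pressed down (3 to 10 N at its bar); at 0.50 rad a spring latch snaps over its side pin and holds it near 0.49; stop at 0.56. Let go earlier, it springs up. While up, a steel tongue it drives sticks 12 mm into the cassette's -y end and blocks lifting; latched, the tongue is clear.
- lever_bar (a point): Centre of the lever's thumb bar: a black ribbed round bar 18 mm thick and 36 mm long (along machine x), 95 mm from the axle. Lever up: at y = -193 mm in the machine's frame, 80 mm above the table (its top 89 mm). It goes almost straight down, 47 mm to latch and 52 mm to the stop.
- cassette_mid (a point): Centre (half-way up) of the cassette in the bay: aluminium case 34 x 110 x 66 mm (x, y, z; its axes agree with the machine's), 0.2 to 0.45 kg, nails showing in a slot along its top. Seated, this point is 103 mm above the table, the underside 70 mm.
- catch_near (a joint): Sprung catch on the cassette's -x face: 0 = out, 0.006 m = fully in (3 N rising to 6 N). Ribbed black button 28 mm (y) x 22 mm (z) half-way along the case, 17 mm above its centre (120 mm above the table). Over both buttons 48 mm at rest, 36 mm pinched; case 34 mm. Its tooth is under a steel lip of the bay until 4 mm in; both must be in for the cassette to come out.
- catch_far (a joint): The same on the cassette's +x face.
- catch_near_face (a point): Middle of the outer face of the near catch's button (moves with it).
- catch_far_face (a point): Middle of the outer face of the far catch's button (moves with it).
- spare: Spare cassette, the same shape, standing loose on the table behind the bay (origin under its centre, 66 mm high). Not to be moved.
- rail_a: Mitred wooden moulding 150 x 22 x 20 mm lying in the machine's left fence. Not to be moved.
- rail_b: The same in the right fence. Not to be moved.
- glue: White plastic glue bottle, 54 mm across, 150 mm high, standing at the right, beyond the lever. Not to be moved.
- square: Try square with a wooden stock and a steel blade, flat on the table, 16 mm high. Not to be moved.
- mallet: Rubber mallet lying at the right, 56 mm high. Not to be moved.
- tray: Shallow wooden frame 130 x 170 x 32 mm lying at the left. Not to be moved.
Not all that is in view belongs to the job. What is shaped like the part that bears cassette_mid but orange or yellow is not meant.

How it is judged (in metres and radians):
On the way, in this order (a step that is already met when the one before it is completed fails the run):
1. the feed lever is down and its latch holds it with nothing touching it (value of joint lever above 0.46 rad and contact force between each of the arm, the fingers and joiner below 0.1 N), for 0.2 s.
2. both catches are pinched in between the fingers while the cassette is still in its bay (value of joint each of catch_near, catch_far above 0.004 m and z of cassette_mid in the frame of joiner below 0.115 m), for 0.1 s.
At the end, for the whole second after the job is handed in: The fingers hold the cassette by its two catches, each at least 4 mm in; its centre is 60 to 160 mm above where it sat, within 60 mm of the bay's middle sideways, tilted less than 0.2 rad, moving under 0.02 m/s and not touching the machine; the feed lever is still latched down (value of joint each of catch_near, catch_far above 0.004 m and contact force between the fingers and cassette above 2 N and contact force between cassette and joiner below 0.05 N and z of cassette_mid in the frame of joiner between 0.163 and 0.263 m and horizontal distance between cassette_mid and joiner below 0.06 m and angle between cassette_mid's own z axis and vertical below 0.2 rad and linear speed of cassette below 0.02 m/s and value of joint lever above 0.46 rad); the arm keeps its last pose, push and grip.
It fails at once if something else on the bench was moved more than 25 mm (distance of any of spare, rail_a, rail_b, glue, square, mallet, tray from where it was at the start of the episode above 0.025 m).
It also fails if it takes over 54 s, if anything falls off the work surface, if the arm or the gripper's body presses on something with over 40 N, if the wrist force passes 120 N, or if a joint passes its speed limit or range.

## Working session

There is one attempt and no reset: what is moved stays moved. The work goes in short steps, Python scripts to look and compute and a tool call to move; the robot and the scene stay as the last step left them, time stands still between calls to the robot, and variables do not carry over. Pictures are saved under pics/ and viewed, and the job is handed in when it is done.

Besides the shell and the picture viewer there is one more tool, called after "Request:" by a JSON object that holds its "method" and its "body", one argument or row to a line. carry_out: Moves the arm, as the interface text tells. Its arguments: {"type":"object","properties":{"deltas":{"type":"array","items":{"type":"array"}},"grip_force":{"type":"number"}},"required":["deltas"]}

```bash
ls; mkdir -p pics; cat > h.py <<'E'
import numpy as np, cv2
from scipy.spatial.transform import Rotation as R
from cell import manip, vision, workorder
def shot(n,f):
    im,d=vision.camera(n); cv2.imwrite(f'pics/{f}.png',im[:,:,::-1]); np.savez(f'pics/{f}.npz',im=im,d=d,c=np.array(vision.calibration(n),dtype=object)); return im,d
E
python3 - <<'E'
from h import *
print(manip.read_state())
for n in ('scene','top','wrist'):
    shot(n,n+'0'); print(n,vision.calibration(n))
E
```

```text
pics
{'clock': 0.0, 'joints': array([-1.40658220e+00,  3.00487851e-01,  1.52157545e+00, -2.80888250e-05,
        1.32068819e+00, -6.66482733e-02]), 'qd': array([-1.11899152e-03,  1.39035892e-03, -1.99455483e-04,  7.37383573e-05,
        7.84237589e-04,  1.52341234e-03]), 'effort': array([ 9.45769862e-04, -5.31805694e+01, -3.52739239e+01,  7.08472123e-02,
        2.44538515e-02, -1.03886248e-04]), 'eef_pos': array([ 125.77596083, -535.18620237,  226.87950617]), 'eef_rot': array([-3.14043458e+00, -5.00309598e-05,  2.30869343e-01]), 'wrist_force': array([-0.33322027, -0.47972426,  0.06162659]), 'moment': array([-0.00999003,  0.00187997, -0.00016136]), 'finger_gap': 94.03400455933964}
scene {'mtx': array([[372.31416123,   0.        , 255.65157215],
       [  0.        , 372.31416123, 191.40494123],
       [  0.        ,   0.        ,   1.        ]]), 'distortion': array([-0.04370667,  0.        ,  0.        ,  0.        ,  0.        ]), 'eye': array([1284.32058385,  681.55523777,  815.77523669]), 'orientation': array([-2.17350569, -0.01292544,  2.29732362])}
top {'mtx': array([[436.76848132,   0.        , 250.73169074],
       [  0.        , 436.76848132, 190.41369139],
       [  0.        ,   0.        ,   1.        ]]), 'distortion': array([-0.05642952,  0.        ,  0.        ,  0.        ,  0.        ]), 'eye': array([ 216.50609722,  -11.77459606, 1524.0011279 ]), 'orientation': array([-2.94466231e+00,  1.73925977e-03, -1.55990132e+00])}
wrist {'mtx': array([[281.83213682,   0.        , 252.26625429],
       [  0.        , 281.83213682, 187.25633601],
       [  0.        ,   0.        ,   1.        ]]), 'distortion': array([-0.04286521,  0.        ,  0.        ,  0.        ,  0.        ]), 'eye': array([ 190.07710534, -519.59243161,  383.9414004 ]), 'orientation': array([ 2.91136022e+00,  8.39081187e-04, -1.34068070e+00])}
```

View pics/scene0.png

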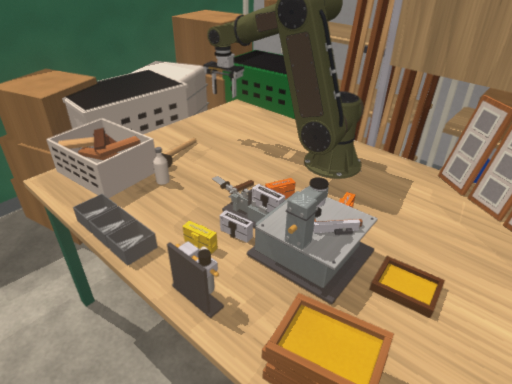

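View pics/top0.png

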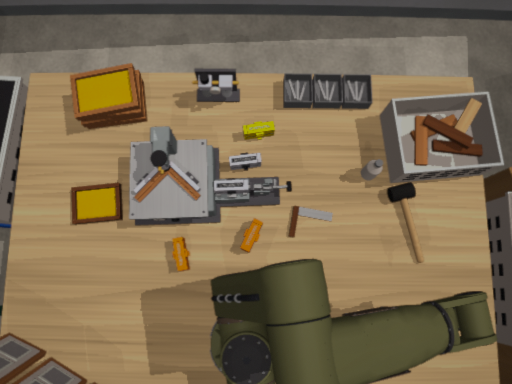

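View pics/wrist0.png

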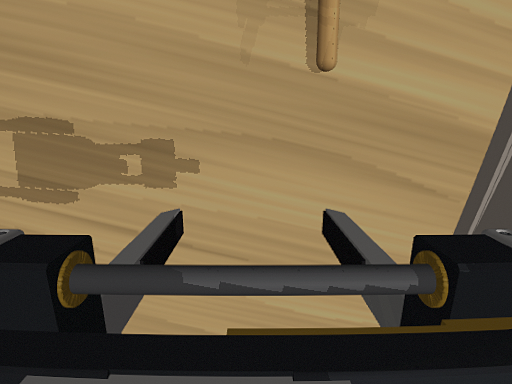

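Top view: the machine with its cabinet is at about (172,180), the cassette in the bay at (231,189) and the lever bar at (289,187). These could be mistaken for the cassette:
- the spare, silver, at (245,160)
- the yellow one at (259,130)
- the orange ones at (252,235) and (180,254)

I choose the silver one in line with the lever, at (231,189), and check it in a close crop.

```bash
cat >> h.py <<'E'
def load(f):
    z=np.load(f'pics/{f}.npz',allow_pickle=True); return z['im'],z['d'],z['c'].item()
def ray(c,uv):
    p=cv2.undistortPoints(np.array(uv,float).reshape(-1,1,2),c['mtx'],np.array(c['distortion'])).reshape(-1,2)
    return np.c_[p,np.ones(len(p))]@R.from_euler('xyz',c['orientation']).as_matrix().T
def onplane(c,uv,z):
    r=ray(c,uv); e=np.array(c['eye']); return e+r*((z-e[2])/r[:,2])[:,None]
def cloud(f):
    im,d,c=load(f); h,w=d.shape
    v,u=np.mgrid[:h,:w]; r=ray(c,np.stack([u.ravel(),v.ravel()],1))
    return (np.array(c['eye'])+r*d.reshape(-1,1)).reshape(h,w,3)
E
python3 - <<'E'
from h import *
im,d,c=load('top0')
cv2.imwrite('pics/top0c.png',cv2.resize(im[140:225,200:305,::-1],None,fx=7,fy=7,interpolation=cv2.INTER_CUBIC))
im,d,c=load('scene0')
cv2.imwrite('pics/scene0c.png',cv2.resize(im[165:255,205:305,::-1],None,fx=6,fy=6,interpolation=cv2.INTER_CUBIC))
P=cloud('top0')
np.set_printoptions(precision=1,suppress=True)
for u,v in [(231,184),(231,189),(225,189),(245,189),(289,187),(172,205),(245,160),(260,205)]: print(u,v,P[v,u])
E
```

```text
231 184 [512.5  57.7 143.1]
231 189 [496.8  57.6 138.9]
225 189 [497.4  77.2 135. ]
245 189 [497.5  12.3 137.6]
289 187 [ 515.2 -134.2   91.8]
172 205 [442.8 247.2 135.4]
245 160 [615.6  15.   60.9]
260 205 [466.6 -39.   10.3]
```

View pics/top0c.png

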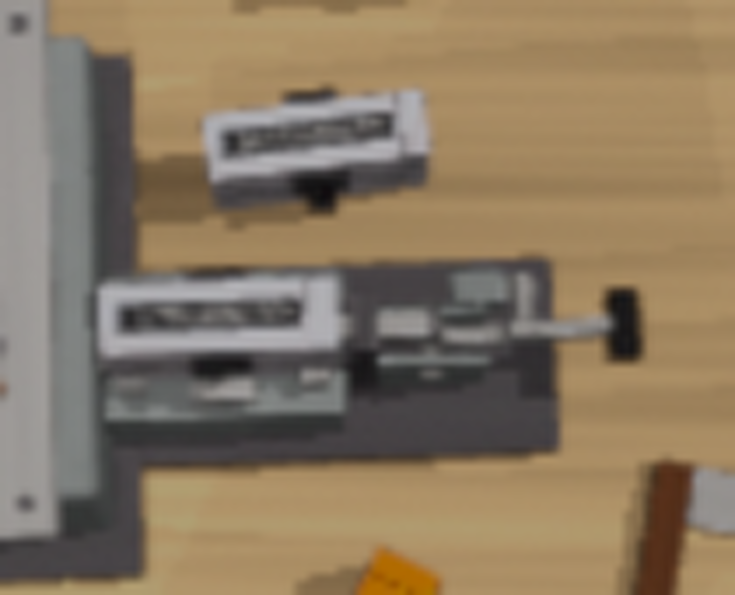

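View pics/scene0c.png

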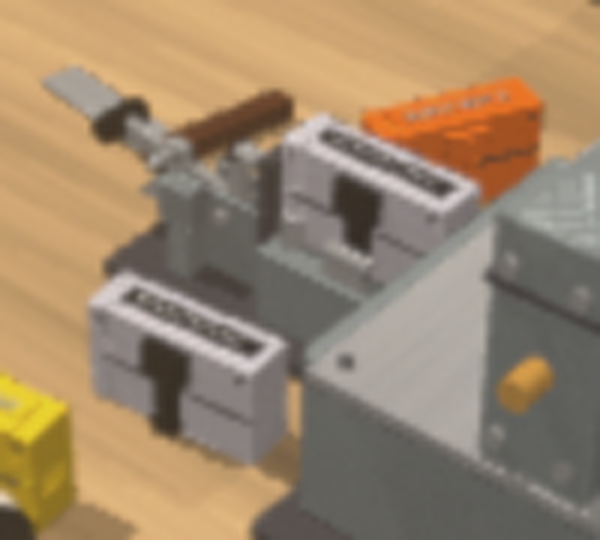

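The crops show silver cassette (231,189) seated in the bay between the guides, with its black button and the tongue at its lever end. The black bar is at about (288.5,186). The spare stands loose at (245,160). Next I measure the positions.

```bash
python3 - <<'E'
from h import *
np.set_printoptions(precision=1,suppress=True)
im,d,c=load('top0')
f=lambda x,y:((x+.5)/7-.5+200,(y+.5)/7-.5+140)
C=onplane(c,[f(98,285),f(101,357),f(340,276),f(340,350)],136)
print(C); m=C.mean(0); print('mid',m)
ax=(C[0]+C[1]-C[2]-C[3])/2; print('len',np.linalg.norm(ax),'yaw of machine y->',np.degrees(np.arctan2(-ax[0],ax[1])))
print('w',np.linalg.norm(C[0]-C[1]),np.linalg.norm(C[2]-C[3]))
b=onplane(c,[f(623,325)],86)[0]; print('bar',b, 'dist',m-b)
w=(m-b)[:2]; print('yaw via bar',np.degrees(np.arctan2(-w[0],w[1])),np.linalg.norm(w))
# cloud check: cassette top pixels
P=cloud('top0'); s=P[170:205,205:255].reshape(-1,3); k=s[(abs(s[:,2]-136)<8)&(abs(s[:,0]-m[0])<25)&(s[:,1]<90)]
print(len(k),k.mean(0),cv2.minAreaRect(k[:,:2].astype(np.float32)))
# dark bar pixels
mask=(im.max(2)<50); s=mask[175:200,280:300]; v,u=np.nonzero(s); print(u.mean()+280,v.mean()+175,len(u)); print(onplane(c,[(u.mean()+280,v.mean()+175)],86))
# base-plate edges: deck cabinet top edges direction
# scene camera lever bar
im2,d2,c2=load('scene0'); 
E
```

```text
[[525.8 115.1 136. ]
 [491.6 112.7 136. ]
 [531.2   2.5 136. ]
 [496.1   2.1 136. ]]
mid [511.2  58.1 136. ]
len 111.71858822480458 yaw of machine y-> 2.5480433528287865
w 34.22085580063774 35.130710553109004
bar [ 519.9 -133.3   86. ] dist [ -8.7 191.4  50. ]
yaw via bar 2.5980100926250236 191.59745988071063
304 [511.   48.5 136.6] ((510.8633117675781, 47.02394104003906), (83.7488784790039, 47.87126541137695), 86.620361328125)
288.59375 186.03125 32
[[ 519.7 -133.4   86. ]]
```

Request:
{"method": "carry_out", "body": {
  "deltas": [
    [[0,0,0],-6.62,0],
    [[0,0,0],-6.62,0],
    [[0,0,0],-6.62,0],
    [[0,0,0],-6.62,0],
    [[0,0,0],-6.62,0],
    [[0,0,0],-6.62,0],
    [[0,0,0],-6.62,0],
    [[0,0,0],-6.62,0],
    [[0,0,0],-6.62,0],
    [[0,0,0],-6.62,0],
    [[0,0,0],-6.62,0],
    [[0,0,0],-6.62,0]
  ],
  "grip_force": 20
}}

```text
clock: 1.15
eef_pos: [125.8, -535.3, 227.2]
eef_rot: [-3.142, -0.0, 1.623]
wrist_force: [-1.2, -0.3, 0.7]
finger_gap: 17.4
```

Request:
{"method": "carry_out", "body": {
  "deltas": [
    [[1.5,1.5,0],0,0],
    [[2.5,2.7,0],0,0],
    [[2.5,2.7,0],0,0],
    [[2.5,2.7,0],0,0],
    [[2.5,2.7,0],0,0],
    [[2.5,2.7,0],0,0],
    [[2.5,2.7,0],0,0],
    [[2.5,2.7,0],0,0],
    [[2.5,2.7,0],0,0],
    [[2.5,2.7,0],0,0],
    [[2.5,2.7,0],0,0],
    [[2.5,2.7,0],0,0],
    [[2.5,2.7,0],0,0],
    [[2.5,2.7,0],0,0],
    [[2.5,2.7,0],0,0],
    [[1.5,1.5,0],0,0],
    [[0,0,0],0,0],
    [[0,0,0],0,0]
  ]
}}

```text
clock: 2.65
eef_pos: [515.9, -136.2, 227.0]
eef_rot: [-3.141, -0.0, 1.619]
wrist_force: [0.5, -0.7, 0.4]
finger_gap: 0.7
```

```bash
cat >> h.py <<'E'
def to(p):
    s=manip.read_state(); M=R.from_euler('xyz',s['eef_rot']).as_matrix(); print('t',s['clock'],s['eef_pos'],np.degrees(s['eef_rot'][2]),'delta cm',M.T@(np.array(p)-s['eef_pos'])/10)
E
python3 - <<'E'
from h import *
to([519.8,-134,130]); shot('wrist','w1'); shot('top','t1')
E
```

```text
t 2.65 [ 515.8729252  -136.15934578  226.97499938] 92.77446869049602 delta cm [0.19447975 0.41124028 9.69718573]
```

View pics/w1.png

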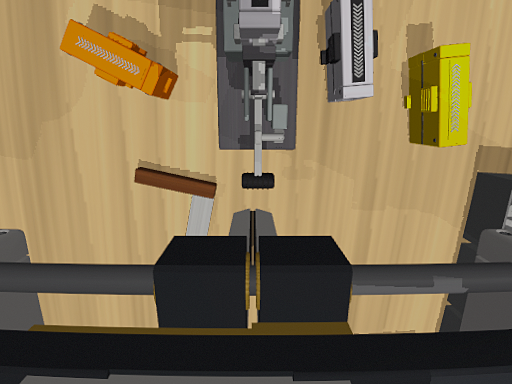

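The wrist view shows the black bar at (258,181) just ahead of the closed fingertips at (253,212), and the lever arm running up to the bay. I check the bar position from this view.

```bash
python3 - <<'E'
from h import *
np.set_printoptions(precision=1,suppress=True)
im,d,c=load('w1'); s=(im.max(2)<50)[165:200,235:280]; v,u=np.nonzero(s); uv=(u.mean()+235,v.mean()+165); print(uv,u.min()+235,u.max()+235,v.min()+165,v.max()+165,onplane(c,[uv],82)); 
P=cloud('w1'); print(P[178,258],P[182,258])
# cassette from wrist
cv2.imwrite('pics/w1c.png',cv2.resize(im[0:160,200:320,::-1],None,fx=4,fy=4))
E
```

```text
(np.float64(257.48329621380844), np.float64(180.39198218262806)) 242 273 173 188 [[ 521.1 -133.3   82. ]]
[ 521.4 -129.5   87.4] [ 521.6 -133.6   88.7]
```

Request:
{"method": "carry_out", "body": {
  "deltas": [
    [[0.2,0.4,1.5],0,0],
    [[0,0,2.5],0,0],
    [[0,0,2.5],0,0],
    [[0,0,2.5],0,0],
    [[0,0,1.5],0,0],
    [[0,0,0],0,0]
  ]
}}

```text
clock: 3.25
eef_pos: [517.6, -135.3, 119.6]
eef_rot: [-3.137, -0.002, 1.616]
wrist_force: [-0.7, -1.2, -0.6]
finger_gap: 0.8
```

```bash
python3 - <<'E'
from h import *
to([520.3,-133.8,60.5])
E
```

```text
t 3.25 [ 517.62613994 -135.28296979  119.58390187] 92.56878129813653 delta cm [0.12608262 0.30113268 5.9072823 ]
```

Request:
{"method": "carry_out", "body": {
  "deltas": [
    [[0.1,0.3,0.5],0,0],
    [[0,0,0.7],0,0],
    [[0,0,0.7],0,0],
    [[0,0,0.7],0,0],
    [[0,0,0.7],0,0],
    [[0,0,0.7],0,0],
    [[0,0,0.7],0,0],
    [[0,0,0.5],0,0],
    [[0,0,0.3],0,0],
    [[0,0,0],0,0],
    [[0,0,0],0,0]
  ]
}}

```text
clock: 4.17
eef_pos: [523.0, -133.6, 67.8]
eef_rot: [3.14, 0.0, 1.617]
wrist_force: [3.2, 0.1, 3.4]
finger_gap: 0.7
```

```bash
python3 - <<'E'
from h import *
to([520.3,-133.8,60.5]); shot('wrist','w2')
E
```

```text
t 4.1667 [ 523.03347897 -133.55443481   67.76462686] 92.66221907496258 delta cm [-0.01166873 -0.27517215  0.72609521]
```

View pics/w2.png

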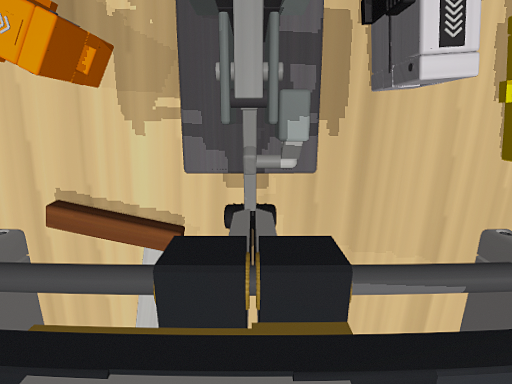

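Request:
{"method": "carry_out", "body": {
  "deltas": [
    [[0,-0.2,0.3],0,0],
    [[0,0,0.3],0,0],
    [[0,0,0.2],0,0],
    [[0,0,0],0,0],
    [[0,0,0],0,0],
    [[0,0,0],0,0]
  ]
}}

```text
clock: 4.72
eef_pos: [520.8, -133.5, 59.9]
eef_rot: [3.141, 0.0, 1.617]
wrist_force: [1.3, 1.6, 7.1]
finger_gap: 0.1
```

Request:
{"method": "carry_out", "body": {
  "deltas": [
    [[0,0,-0.5],0,0],
    [[0,0,-1.5],0,0],
    [[0,0,-2.5],0,0],
    [[0,0,-3],0,0],
    [[0,0,-3],0,0],
    [[0,0,-2.5],0,0.5],
    [[0,0,-1.5],0,1],
    [[0,0,-1],0,1],
    [[0,0,0],0,1],
    [[0,0,0],0,1]
  ]
}}

```text
clock: 5.55
eef_pos: [520.2, -133.5, 213.7]
eef_rot: [-3.141, -0.0, 1.617]
wrist_force: [0.3, -0.0, -0.3]
finger_gap: 30.3
```

```bash
python3 - <<'E'
from h import *
np.set_printoptions(precision=1,suppress=True)
to([510,58,220]); im,d=shot('wrist','w3')
P=cloud('w3')
s=P.reshape(-1,3); k=(abs(s[:,0]-520)<14)&(abs(s[:,1]+133)<7)&(im.reshape(-1,3).max(1)<50); print(k.sum(),np.median(s[k],0))
E
```

```text
t 5.55 [ 520.2 -133.5  213.7] 92.66401386507445 delta cm [19.2 -0.1 -0.6]
222 [ 519.1 -132.    41.9]
```

View pics/w3.png

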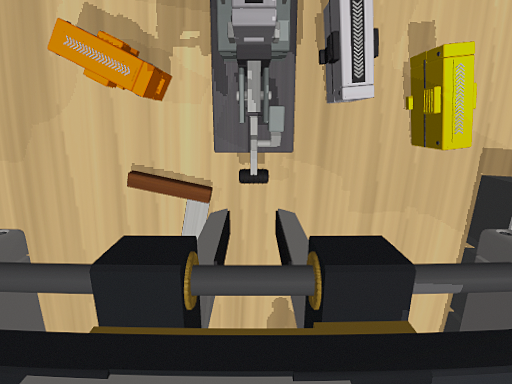

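The latch holds: the bar stayed down with its top at 42 mm, seen at (254,176), after release. I move part-way over the cassette for a close view of it.

Request:
{"method": "carry_out", "body": {
  "deltas": [
    [[1.5,0,-0.5],0,1],
    [[3,0,0],0,1],
    [[3,0,0],0,1],
    [[2.5,0,0],0,1],
    [[1,0,0],0,1],
    [[0,0,0],0,1],
    [[0,0,0],0,1],
    [[0,0,0],0,1]
  ]
}}

```text
clock: 6.27
eef_pos: [515.4, -24.8, 218.9]
eef_rot: [-3.141, 0.0, 1.617]
wrist_force: [0.9, -0.6, 0.6]
finger_gap: 87.3
```

```bash
python3 - <<'E'
from h import *
to([511.2,58.1,215]); im,d=shot('wrist','w4'); shot('scene','s4')
E
```

```text
t 6.2667 [515.43001425 -24.75996594 218.93052793] 92.62544922014857 delta cm [ 8.29669615 -0.04268222  0.39264677]
```

View pics/w4.png

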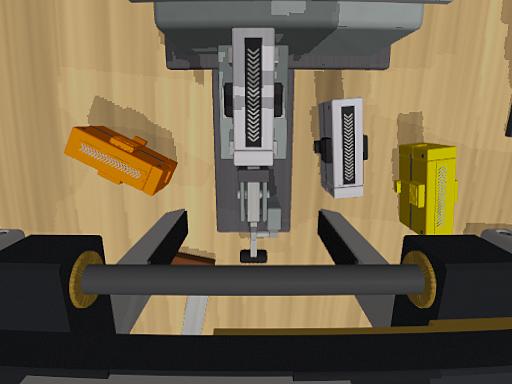

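The wrist view shows the cassette top with corners about (233,28), (272,28), (234,152) and (273,151), and the black buttons at (228,100) and (279,97).

```bash
python3 - <<'E'
from h import *
np.set_printoptions(precision=1,suppress=True)
im,d,c=load('w4')
C=onplane(c,[(233,28),(272,28),(234,152),(273.5,151)],136); print(C,C.mean(0))
print(onplane(c,[(225,86),(225,115),(282,82),(282,111)],131))
g=im[80:120,215:295].max(2)<55
v,u=np.nonzero(g); 
for sel in (u+215<253,u+215>=265): print(u[sel].min()+215,u[sel].max()+215,v[sel].min()+80,v[sel].max()+80)
cv2.imwrite('pics/w4c.png',cv2.resize(im[15:170,200:310,::-1],None,fx=4,fy=4,interpolation=cv2.INTER_CUBIC))
E
```

```text
[[494.4 112.5 136. ]
 [524.9 113.8 136. ]
 [498.3  15.4 136. ]
 [531.8  17.8 136. ]] [512.4  64.9 136. ]
[[488.8  69.2 131. ]
 [489.4  45.8 131. ]
 [535.8  74.5 131. ]
 [537.3  51.2 131. ]]
218 252 80 119
274 282 83 116
```

View pics/w4c.png

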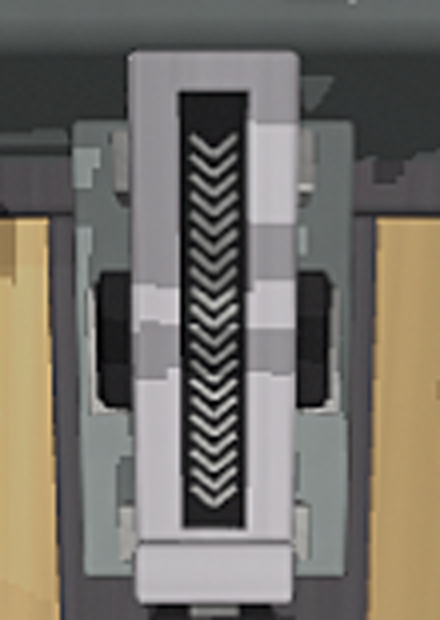

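```bash
python3 - <<'E'
from h import *
np.set_printoptions(precision=1,suppress=True)
im,d,c=load('w4'); f=lambda x,y:(x/4+200-.4,y/4+15-.4)
C=onplane(c,[f(130,52),f(298,52),f(137,603),f(294,600)],136); print(C,C.mean(0))
B=onplane(c,[f(97,272),f(97,408),f(331,270),f(331,407)],131);print(B,B.mean(0))
E
```

```text
[[493.7 112.7 136. ]
 [526.5 114.2 136. ]
 [498.5   4.  136. ]
 [532.2   6.1 136. ]] [512.7  59.3 136. ]
[[487.8  71.9 131. ]
 [488.5  44.4 131. ]
 [536.1  74.4 131. ]
 [537.9  46.8 131. ]] [512.6  59.4 131. ]
```

Both views put the centre near (512,59), and the measured sizes match (case 33 x 109 mm, 49 mm over the buttons). Next I go above it and descend.

Request:
{"method": "carry_out", "body": {
  "deltas": [
    [[1,0.1,0],0,1],
    [[2.5,0,0],0,1],
    [[2.5,0,0],0,1],
    [[1.5,0,0],0,1],
    [[0.7,0,0],0,1],
    [[0,0,0],0,1],
    [[0,0,0],0,1],
    [[0,0,0],0,1]
  ]
}}

```text
clock: 7.03
eef_pos: [512.7, 57.5, 219.4]
eef_rot: [-3.141, 0.0, 1.617]
wrist_force: [0.1, -0.2, 0.2]
finger_gap: 94.3
```

```bash
python3 - <<'E'
from h import *
to([512.2,59,122]); im,d=shot('wrist','w5')
E
```

```text
t 7.0333 [512.72074215  57.46517463 219.39972025] 92.62153563614565 delta cm [ 0.15685563 -0.04400798  9.73995807]
```

View pics/w5.png

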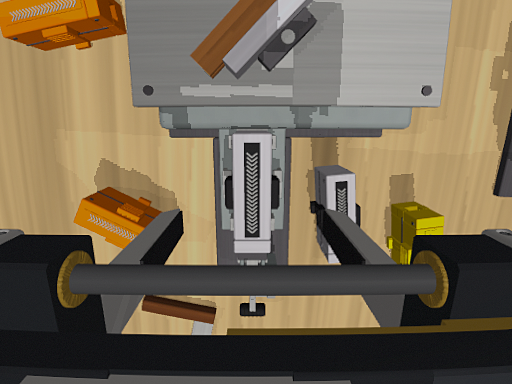

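The view shows the cassette (252,190) centred between the fingers at about (180,215) and (325,215), with the spare at (337,195) outside and below them. I descend.

Request:
{"method": "carry_out", "body": {
  "deltas": [
    [[0.1,0,1],0,1],
    [[0,0,2],0,1],
    [[0,0,2],0,1],
    [[0,0,2],0,1],
    [[0,0,1.5],0,1],
    [[0,0,0.8],0,1],
    [[0,0,0.4],0,1],
    [[0,0,0],0,1],
    [[0,0,0],0,1]
  ]
}}

```text
clock: 7.83
eef_pos: [512.9, 59.1, 123.0]
eef_rot: [3.141, 0.0, 1.617]
wrist_force: [0.9, 0.4, 0.7]
finger_gap: 94.1
```

```bash
python3 - <<'E'
from h import *
to([512.2,59,122]); im,d=shot('wrist','w6');shot('scene','s6')
im=load('s6')[0]; cv2.imwrite('pics/s6c.png',cv2.resize(im[130:260,190:310,::-1],None,fx=4.5,fy=4.5,interpolation=cv2.INTER_CUBIC))
E
```

```text
t 7.8333 [512.90521466  59.08503155 122.97611242] 92.65020160896486 delta cm [-0.00523201 -0.07091539  0.09755598]
```

View pics/w6.png

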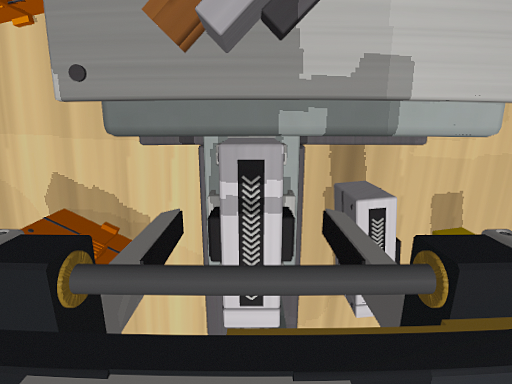

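View pics/s6c.png

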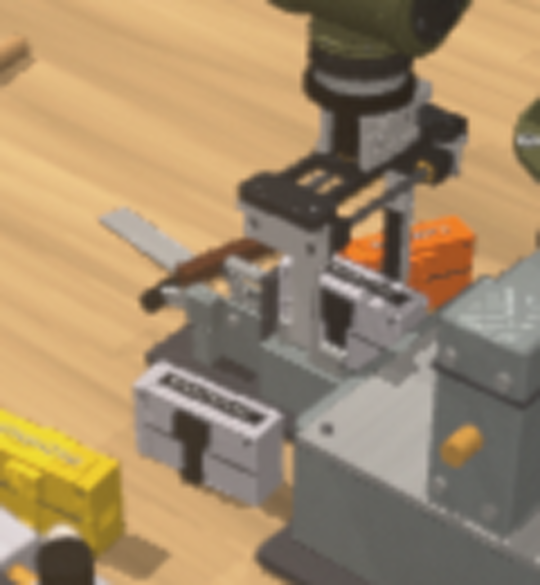

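The fingers straddle the buttons symmetrically: buttons at (215,235) and (288,235), fingers at (183,215) and (323,215). The lever is still down. I close with 30 N.

Request:
{"method": "carry_out", "body": {
  "deltas": [
    [[0,0,0],0,0.5],
    [[0,0,0],0,0.5],
    [[0,0,0],0,0.3],
    [[0,0,0],0,0.3],
    [[0,0,0],0,0.3],
    [[0,0,0],0,0.3],
    [[0,0,0],0,0.3],
    [[0,0,0],0,0.3],
    [[0,0,0],0,0.3],
    [[0,0,0],0,0.3],
    [[0,0,0],0,0.3],
    [[0,0,0],0,0.3],
    [[0,0,0],0,0.3],
    [[0,0,0],0,0.3]
  ],
  "grip_force": 30
}}

```text
clock: 9.1
eef_pos: [512.6, 59.2, 122.8]
eef_rot: [3.141, -0.0, 1.617]
wrist_force: [-2.2, 0.2, 6.3]
finger_gap: 33.7
```

```bash
python3 - <<'E'
from h import *
s=manip.read_state(); print(s['clock'],s['wrist_force'],s['finger_gap'],s['eef_pos']); im,d=shot('wrist','w7')
E
```

```text
9.1 [-2.22098911  0.21163781  6.29432479] 33.73955537536361 [512.61031297  59.22679988 122.77399464]
```

View pics/w7.png

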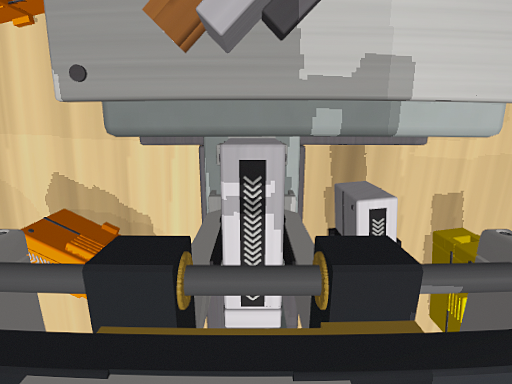

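The gap is 33.7 mm (about 36 mm expected, pads compress), so both buttons are fully in. I lift a little and check.

Request:
{"method": "carry_out", "body": {
  "deltas": [
    [[0,0,-0.2],0,0.3],
    [[0,0,-0.4],0,0.3],
    [[0,0,-0.6],0,0.3],
    [[0,0,-0.6],0,0.3],
    [[0,0,-0.6],0,0.3],
    [[0,0,-0.6],0,0.3],
    [[0,0,0],0,0.3]
  ]
}}

```text
clock: 9.73
eef_pos: [513.1, 59.2, 153.9]
eef_rot: [3.139, -0.0, 1.617]
wrist_force: [0.7, 0.2, -3.9]
finger_gap: 33.7
```

```bash
python3 - <<'E'
from h import *
s=manip.read_state(); print(s['clock'],s['wrist_force'],s['finger_gap'],s['eef_pos'])
im,_=shot('scene','s8'); cv2.imwrite('pics/s8c.png',cv2.resize(im[130:260,190:310,::-1],None,fx=4.5,fy=4.5,interpolation=cv2.INTER_CUBIC))
E
```

```text
9.7333 [ 0.73890724  0.21331233 -3.94862941] 33.7485863739394 [513.12700091  59.23606857 153.94749742]
```

View pics/s8c.png

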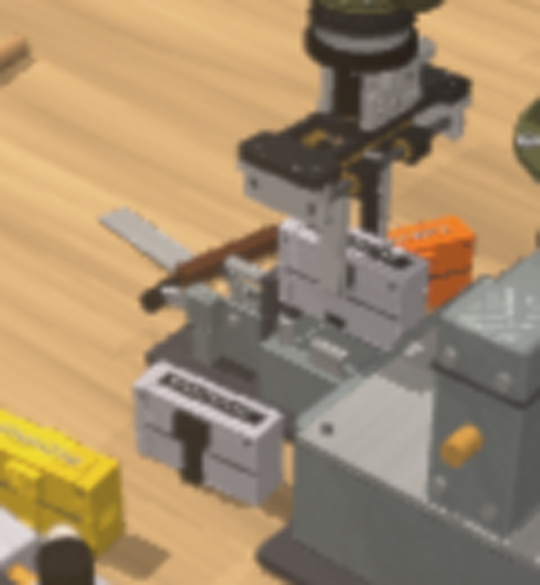

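The cassette is rising upright with the fingers (weight about 3.9 N) and the lever is still down at (150,298) in the crop. I lift the remaining 7 cm.

Request:
{"method": "carry_out", "body": {
  "deltas": [
    [[0,0,-0.5],0,0.3],
    [[0,0,-0.9],0,0.3],
    [[0,0,-0.9],0,0.3],
    [[0,0,-0.9],0,0.3],
    [[0,0,-0.9],0,0.3],
    [[0,0,-0.9],0,0.3],
    [[0,0,-0.9],0,0.3],
    [[0,0,-0.6],0,0.3],
    [[0,0,-0.3],0,0.3],
    [[0,0,0],0,0.3],
    [[0,0,0],0,0.3],
    [[0,0,0],0,0.3],
    [[0,0,0],0,0.3],
    [[0,0,0],0,0.3],
    [[0,0,0],0,0.3],
    [[0,0,0],0,0.3]
  ]
}}

```text
clock: 11.12
eef_pos: [512.6, 59.2, 220.3]
eef_rot: [-3.141, -0.0, 1.617]
wrist_force: [0.1, 0.3, -3.5]
finger_gap: 33.7
```

```bash
python3 - <<'E'
from h import *
np.set_printoptions(precision=3,suppress=True)
s=manip.read_state(); print(s['clock'],s['wrist_force'],s['finger_gap'],s['eef_pos'],abs(s['qd']).max())
im,_=shot('scene','s9'); cv2.imwrite('pics/s9c.png',cv2.resize(im[120:260,190:310,::-1],None,fx=4.2,fy=4.2,interpolation=cv2.INTER_CUBIC))
shot('wrist','w9')
P=cloud('w9');
for u,v in [(230,170),(230,220),(274,170),(274,220)]: print(P[v,u])
E
```

```text
11.1167 [ 0.069  0.256 -3.459] 33.69263633697106 [512.558  59.208 220.288] 0.0030996235636633956
[499.338 100.493 232.854]
[500.109  73.155 233.065]
[522.15  101.557 232.969]
[523.812  74.497 233.777]
```

View pics/s9c.png

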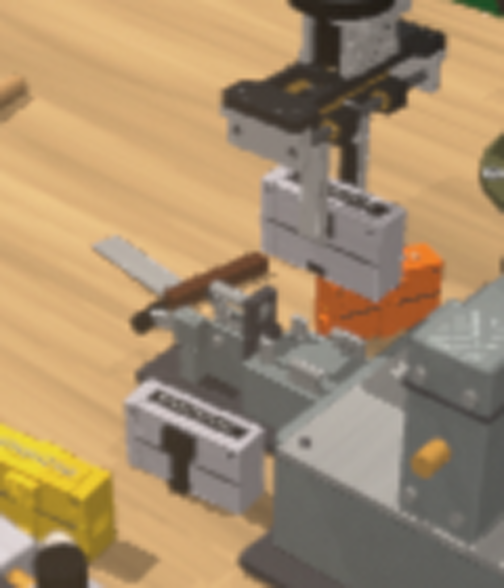

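View pics/w9.png

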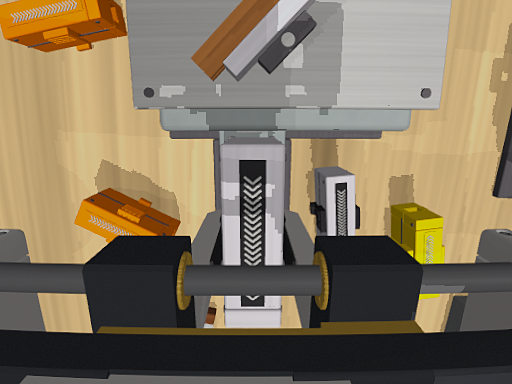

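The cassette is clear of the bay and level: top at 233 mm (+97 mm), still and centred. The lever bar is down at (145,318) in the crop, and the spare and rails look unmoved. I hand it in.

```bash
python3 - <<'E'
from h import *
print(workorder.sign_off())
E
```

```text
the job is handed in; nothing more can be done
None
```

I handed the job in at about 11 s of the 54 s allowed. The cassette is out of the bay and held by its pinched catches about 97 mm above where it sat.

- **Lever:** I pressed it down with closed fingers and let go. It stayed down, with the bar's top at 42 mm, and the last scene picture still shows it down.
- **Catches:** I pinched both with 30 N. The finger gap reads 33.7 mm, less than the 36 mm expected with both catches fully in. I took the difference as pad compression or reading bias. The joints themselves can't be read directly.
- **Cassette:** its top sits at about 233 mm and is level within about 1 mm over the points checked. The wrist carries about 3.5 N and the joints are practically still (0.003 rad/s at most). The last scene picture shows it clear of the machine.
- **Rest of the bench:** in the last pictures the spare, the rails and the square look unmoved. I did not measure them again, and I did not re-check the glue, mallet or tray, which the arm never came near.

The top and wrist cameras disagreed by about 1.5 mm on the cassette's position, within the calibration error. No other check failed.

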